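# Try the refitted roller catch of the loaded cabinet door

### The arm

A 7-joint arm with a two-finger parallel gripper is mounted at the origin on the work surface. World frame = base frame: x ahead of the robot, y to its left, z up, the work surface at z = 0. Lengths are in m, angles in rad, forces in N, time in s.
With the tool pointing down it reaches from about 0.35 to 0.775 m from the base axis. Payload 3.1 kg.
Tool frame: the origin (TCP) lies on the centre line of the jaws, within the pads' length; the fingertips stand 8 mm ahead of it and the grasp point (between the pads) lies 11 mm behind it; z points along the fingers, y is the direction in which the jaws open and shut (so a half turn about z gives the same grasp; the last joint's range is limited). The gripper opens to 85 mm and grips with 20 to 120 N. Pads are 22 mm wide; open, the fingers measure 114 mm over their backs; the gripper's body (76 mm by 85 mm) begins 54 mm behind the grasp point. The pads swing forward as they close: fully open they stand 13 mm farther back than shut.
Start: joints at [-1.246, 0.311, 0.014, 1.512, -0.004, 1.319, -0.027], TCP at [0.197, 0.513, 0.239] pointing down, gripper open.
Joint ranges: [-2.7, 2.7], [-0.3, 1.91], [-1.27, 1.3], [0.12, 2.57], [-1.44, 4.58], [0.2, 2.03], [-3.05, 3.05]. Speed limits (rad/s): [2.79, 2.79, 3.14, 3.14, 3.14, 3.14, 3.14].

### API

Orientations are given as a unit quaternion [x, y, z, w].
In Python, from cell import robot gives the robot as it stands. The module is installed in compiled form; this text tells all that it offers. Calls block until the motion is done:
- robot.move_ptp(position, orientation): joint-space move of the TCP to a pose.
- robot.servo_line(position, attitude=None, max_speed=0.15): straight line of the TCP; attitude=None keeps the orientation; max_speed is the mean speed in m/s.
- robot.goto_joints(angles): joint-space move.
- robot.gripper_open() and robot.gripper_close(squeeze=None): open the fingers fully, or close them until they stop; squeeze is the grip in N (None keeps the last).
- robot.pause(seconds).
- robot.ik(position, orientation): joint angles nearest the present ones, or None.
- robot.read_state(): the state.
- robot.get_image(name): name is "scene" or "top" or "wrist"; returns a dict with "pixels" (480x640x3 uint8, blue, green, red), "K" (3x3 intrinsics, pixels), "rvec" (rotation vector, rad) and "tvec" (3), from world to camera coordinates, as OpenCV has them; the wrist camera has in their place "T_tool_cam" (4x4, takes a point from camera to tool coordinates, whose origin is the TCP and whose axes are the flange's). Camera axes: x right, y down, z forward; pixel columns grow to the right and rows downward; lengths in m; the calibration is good to about 2 mm. A picture is of the moment at which its call begins: read the wrist's pose just before it. There is no depth.
A pose or a line that the arm cannot do raises robot.PlanningError and nothing moves.
- robot.close_job(): hands the job in, once; it reports no verdict.
The state is a dict: "time": time; "q": joint angles; "qvel": joint speeds; "tau": joint torques, N m; "tool_pos": TCP position; "orientation": TCP orientation; "ft_force": force on the tool from outside, world axes, zero at the start; "wrist_torque": the same for the moment, N m; "opening": finger opening in m.
Only numpy, scipy, OpenCV 4.12 (cv2) and the standard library are available. Lean on these libraries where they do the work, as an engineer would, in place of code of your own. Each camera call takes 0.05 s, during which the arm holds its last target. There are 200 camera calls.

### The job

The roller catch of the little bench cabinet has just been refitted and must be tried with the door loaded: stand the steel punch foot down in the wooden pocket on the inside of the open door, push the door shut until the catch snaps, and let go so that the catch alone holds it. Then pull the door through the catch again and leave it wide open, with the punch still in its pocket. Be gentle: do not fling or slam the door, do not force it against its stop once it has snapped, and leave the other things on the bench where they are.

Things in the scene. Friction and masses are not known exactly. Their poses are not given: they have to be found in the camera images.
- cabinet: Small fixed wooden bench cabinet, 150 mm deep (its x), about 225 mm wide (its y), 175 mm high. Origin at the bench under its middle, z up; its open front is on its -x side; the door is hinged at its +y end and, shut, its free edge goes in front of or up to 24 mm inside the side wall at the -y end, whose front edge is at x = -75 mm.
- door: The cabinet's hinged wooden door: panel 14 mm thick, 208 wide, 7 to 168 mm above the bench. Origin on the hinge axis, mid-thickness, at bench height; the panel runs along the door's -y; outer face x = -7 mm, inner face x = +7 mm. It carries the handle outside, the pocket inside, and near its upper free corner inside a steel strike: a level ridge 20 mm behind the inner face, 135 mm up.
- hinge (a joint): Door angle: 0 to -0.135 rad when shut (how deep the catch and its rubber stop sit differs and is not told), grows as it opens, to 1.95 rad; damped, stays where left. Resistance starts 0.06 rad before shut: a sprung roller, riding over it takes some 13 N at the handle, then the door jumps home and the push drops at once; pulling out takes 5 N. Shut, it bears 15 N more on the stop, no more.
- handle (a point): Middle of the upright part of the steel bar handle: round bar 10 mm thick, from 70 to 150 mm above the bench (this point at 110 mm), its centre 42 mm out from the door's mid-plane (35 mm from the outer face) and 178 mm from the hinge axis; level legs of the same bar join its top and bottom ends to the door. Axes as the door's.
- hinge_point (a point): Point on the vertical hinge axis, 110 mm above the bench.
- pocket_floor (a point): Centre of the inner floor of the wooden pocket inside the door: square, open at the top, 34 x 34 mm inside, walls 5 mm, floor 30 mm and rim 85 mm above the bench; 85 mm from the hinge axis along the door, 29 mm behind the door's mid-plane (door x = +29 mm). Axes as the door's.
- punch: Upright steel doming punch, 124 mm high, 0.2 kg, round: foot 24 mm across, shaft 18 mm across up to 78 mm, thicker head 26 mm across from 86 to 112 mm with a domed top. Origin at the centre of its foot, z up through the head. Stands on a flat leather mat.
- punch_foot (a point): Centre of the underside of the punch's foot.
- soldering_block: Bystander: black block 110 x 75 x 35 mm with a flower brooch on it; leave it alone. Origin at the centre of its underside.
- hammer: Bystander: hammer lying on the bench; leave it alone. Its length runs along its x.
- dish: Bystander: small white bowl, 70 mm across, 30 mm high; leave it alone. Origin under its centre.

How it is judged:
On the way, in this order (a step that is already met when the one before it is completed fails the run):
1. the punch stands foot down in the pocket, released, the door still open (x of punch_foot in the frame of pocket_floor between -0.017 and 0.017 m and y of punch_foot in the frame of pocket_floor between -0.017 and 0.017 m and z of punch_foot in the frame of pocket_floor below 0.01 m and angle between punch's own z axis and vertical below 0.5 rad and contact force between the fingers and punch below 0.3 N and value of joint hinge above 0.4 rad), for 0.2 s.
2. the door is shut and held at rest by the catch alone (the catch presses on it by more than 4 N), let go by the robot (value of joint hinge below 0.01 rad and contact force between door and cabinet above 4 N and contact force between each of the arm, the fingers and door below 0.1 N and velocity of joint hinge between -0.05 and 0.05 rad/s), for 0.2 s.
At the end, for the whole second after the job is handed in: The door stands open again at rest (hinge angle above 0.9 rad) and the punch stands at rest foot down in the door's pocket (foot within 17 mm of the pocket's centre line either way and 10 mm of its floor, leaning less than 0.5 rad) (x of punch_foot in the frame of pocket_floor between -0.017 and 0.017 m and y of punch_foot in the frame of pocket_floor between -0.017 and 0.017 m and z of punch_foot in the frame of pocket_floor below 0.01 m and angle between punch's own z axis and vertical below 0.5 rad and value of joint hinge above 0.9 rad and velocity of joint hinge between -0.05 and 0.05 rad/s and linear speed of punch below 0.03 m/s); the robot touches nothing.
It fails at once if the door is forced against its catch and buffer (more than 37 N between door and cabinet, which is a steady push of some 20 N on the shut door) (contact force between door and cabinet above 37 N).
It fails at once if the door is flung or slammed (faster than 4 rad/s) (velocity of joint hinge above 4 rad/s or velocity of joint hinge below -4 rad/s).
It fails at once if a bystander is shifted by more than 20 mm (distance of any of soldering_block, hammer, dish from where it was at the start of the episode above 0.02 m).
It fails at once if the punch is knocked over (angle between punch's own z axis and vertical above 1 rad).
It also fails if it takes over 72 s, if anything falls off the work surface, if the arm or the gripper's body presses on something with over 40 N, if the wrist force passes 120 N, or if a joint passes its speed limit or range.

## Working session

There is one attempt and no reset: what is moved stays moved. The work goes in short steps, each a Python script; the robot and the scene stay as the last script left them, time stands still between calls to the robot, and variables do not carry over. Pictures are saved under pics/ and viewed, about 8 in all and at most 12, crops included, and the job is handed in when it is done.

```bash
mkdir -p pics
cat > h.py <<'E'
import numpy as np, cv2
from cell import robot
def ray(im,u,v):
    R=cv2.Rodrigues(np.array(im["rvec"],float))[0]; t=np.array(im["tvec"],float).ravel()
    d=R.T@np.linalg.inv(np.array(im["K"]))@np.array([u,v,1.]); return -R.T@t,d
def onz(im,u,v,z):
    c,d=ray(im,u,v); return c+d*(z-c[2])/d[2]
E
python3 - <<'E'
from h import *
import pickle
ims={n:robot.get_image(n) for n in("scene","top")}
pickle.dump(ims,open("ims.pkl","wb"))
for n,i in ims.items(): cv2.imwrite(f"pics/{n}0.png",i["pixels"]); c,d=ray(i,320,240); print(n,c,d,i["K"][0])
print(robot.read_state())
E
```

```text
scene [ 0.92477019 -0.56868247  1.07493788] [-0.35297655  0.4130573  -0.83964042] [567.77732066   0.         327.87474188]
top [ 0.42579629 -0.09675264  0.91880853] [ 0.12653395 -0.01112473 -0.9919892 ] [436.5338713   0.        314.2690368]
{'time': 0.1, 'q': array([-1.24570425,  0.31167003,  0.0140151 ,  1.51286447, -0.00441755,
        1.31921758, -0.02720983]), 'qvel': array([-6.30388138e-04, -1.77886418e-03, -2.58506111e-05, -3.15041321e-03,
       -2.94244207e-04, -5.55769106e-04,  5.25456236e-04]), 'tau': array([ 6.30173472e-04, -3.80852437e+01,  1.46538983e-01, -2.31238532e+01,
        1.23012130e-02,  8.03566159e-03,  4.39235635e-06]), 'tool_pos': array([0.1970088 , 0.51283261, 0.2383294 ]), 'orientation': array([ 1.82349253e-01,  9.83233247e-01, -1.05290351e-03, -1.54920120e-04]), 'ft_force': array([-0.49280477,  0.1663296 , -0.21035623]), 'wrist_torque': array([-0.00814097,  0.00110645, -0.03613815]), 'opening': 0.08555542309929076}
```

View pics/top0.png

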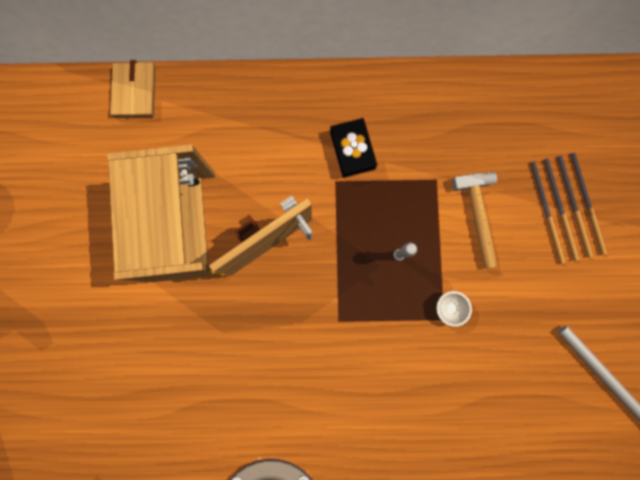

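View pics/scene0.png

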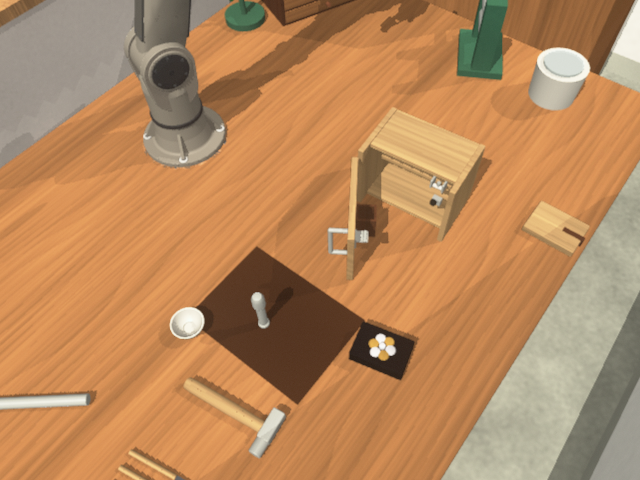

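The top view shows the cabinet at the left with its front facing image right. The door runs from its hinge at about (213,271) to its free end at (310,204), with the pocket near (248,231) and the handle near (305,225). The punch head is at (410,249), and the dish, hammer and block lie around the mat. Next I'll enlarge crops to get accurate pixels.

Run:
```python
from h import *
import pickle
ims=pickle.load(open("ims.pkl","rb"))
def crop(n,x,y,w,h,s):
    c=cv2.resize(ims[n]["pixels"][y:y+h,x:x+w],None,fx=s,fy=s,interpolation=cv2.INTER_CUBIC)
    for k in range(0,w,20):
        cv2.putText(c,str(x+k),(k*s,10),0,.35,(255,255,255),1); cv2.line(c,(k*s,12),(k*s,18),(255,255,255),1)
    for k in range(0,h,20):
        cv2.putText(c,str(y+k),(0,k*s+4),0,.35,(0,255,255),1); cv2.line(c,(24,k*s),(30,k*s),(0,255,255),1)
    return c
a=crop("top",190,190,130,100,4); b=crop("top",380,230,60,50,4); 
s1=crop("scene",320,130,130,75*2,4)[:600]; 
cv=np.zeros((600,800,3),np.uint8); cv[:400,:520]=a; cv[:200,540:780]=b
p=crop("scene",240,280,50,60,5); cv[210:510,540:790]=p
cv2.imwrite("pics/crop1.png",cv)
for nm,u,v,z in[("hinge",213,271,.168),("free",310,204,.168),("cabFL",192,147,.175),("cabFR",203,271,.175),("cabBL",108,153,.175),("cabBR",115,278,.175),("head",410,249,.115),("foot",401,256,.0)]: print(nm,onz(ims["top"],u,v,z).round(3))
for nm,u,v,z in[("head",258,298,.115),("foot",264,325,.0)]: print(nm,onz(ims["scene"],u,v,z).round(3))
```

```text
hinge [0.471 0.08  0.168]
free [ 0.585 -0.089  0.168]
cabFL [0.69  0.118 0.175]
cabFR [0.471 0.095 0.175]
cabBL [0.682 0.267 0.175]
cabBR [0.461 0.245 0.175]
head [ 0.509 -0.272  0.115]
foot [ 0.506 -0.277  0.   ]
head [ 0.508 -0.27   0.115]
foot [ 0.51  -0.273  0.   ]
```

View pics/crop1.png

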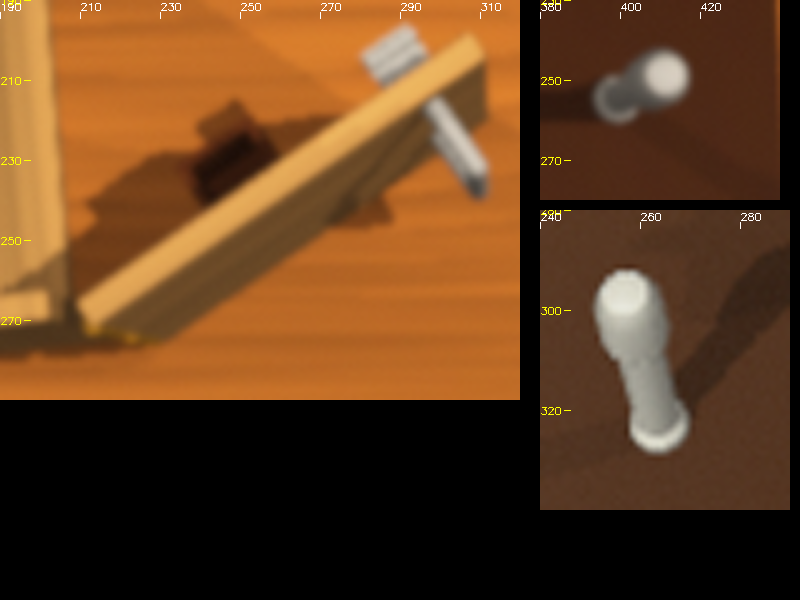

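The crop gives the door's top strip running from (211,268) to (308.5,202) and the punch at about (0.508, -0.273). I'll check the pocket and handle from closer up with the wrist camera and test reachability at the same time.

```bash
cat >> h.py <<'E'
from scipy.spatial.transform import Rotation as Ro
def down(ydir):  # tool z down, tool y along angle ydir
    y=np.array([np.cos(ydir),np.sin(ydir),0]); z=np.array([0,0,-1.]); x=np.cross(y,z)
    return Ro.from_matrix(np.c_[x,y,z]).as_quat()
def wrist():
    s=robot.read_state(); w=robot.get_image("wrist")
    T=np.eye(4); T[:3,:3]=Ro.from_quat(s["orientation"]).as_matrix(); T[:3,3]=s["tool_pos"]
    C=np.linalg.inv(T@np.array(w["T_tool_cam"])); w["rvec"]=cv2.Rodrigues(C[:3,:3])[0]; w["tvec"]=C[:3,3]; return w
def proj(im,P): return cv2.projectPoints(np.array(P,float).reshape(-1,3),np.array(im["rvec"],float),np.array(im["tvec"],float),np.array(im["K"]),None)[0].reshape(-1,2)
def door(H,phi): # phi: world angle of the panel direction
    d=np.array([np.cos(phi),np.sin(phi)]); n=np.array([-d[1],d[0]]); H=np.array(H)
    return dict(d=d,n=n,pocket=H+.085*d+.029*n,handle=H+.178*d-.042*n)
E
python3 - <<'E'
from h import *
import pickle
ims=pickle.load(open("ims.pkl","rb")); t=ims["top"]
a=onz(t,211,268.3,.168)[:2]; b=onz(t,308.5,202,.168)[:2]; print(a,b,np.linalg.norm(b-a))
phi=np.arctan2(*(b-a)[::-1]); H=b-.208*(b-a)/np.linalg.norm(b-a); D=door(H,phi); print(H,phi,D)
print(proj(t,[[*D["pocket"],.085],[*D["handle"],.15]]))
for k in(0,np.pi):
  for nm,p,z,y in[("punch",[.508,-.273],.095,phi),("pocket",D["pocket"],.125,phi)]+[("hd",door(H,f)["handle"],.121,f) for f in np.linspace(phi,.23,5)]:
    q=robot.ik([*p,z],down(y+k)); print(k,nm,None if q is None else np.round(q,2))
y=phi if robot.ik([*D["pocket"],.125],down(phi)) is not None else phi+np.pi
robot.move_ptp([D["pocket"][0]-.02,D["pocket"][1]-.03,.34],down(y))
w=wrist(); cv2.imwrite("pics/w1.png",w["pixels"]); pickle.dump(w,open("w1.pkl","wb")); print(np.array(w["T_tool_cam"]).round(3), robot.read_state()["time"])
print(proj(w,[[*D["pocket"],.085],[*D["handle"],.15],[*H,.168],[*b,.168]]))
E
```

```text
[0.47545965 0.0832302 ] [ 0.58906479 -0.08615643] 0.20395577345315116
[0.47320698 0.08658896] -0.9800166728743482 {'d': array([ 0.5570087 , -0.83050666]), 'n': array([0.83050666, 0.5570087 ]), 'pocket': array([0.54463742, 0.03214914]), 'handle': array([ 0.53747325, -0.08463559])}
[[248.25568035 234.71564496]
 [308.21597367 232.59792152]]
0 punch [-0.14  0.62  0.89  1.66 -0.53  1.12 -0.08]
0 pocket [-0.63  0.47  0.74  1.71 -0.35  1.1  -0.76]
0 hd [-0.48  0.5   0.84  1.72 -0.41  1.11 -0.49]
0 hd [-0.47  0.58  0.8   1.59 -0.44  1.16 -0.25]
0 hd [-0.5   0.65  0.81  1.49 -0.49  1.21 -0.  ]
0 hd [-0.53  0.69  0.76  1.41 -0.48  1.24  0.2 ]
0 hd [-0.53  0.68  0.63  1.36 -0.4   1.23  0.36]
3.141592653589793 punch [ 1.06  0.66 -0.9   1.61  0.55  1.15  2.19]
3.141592653589793 pocket [-0.4   0.41  0.4   1.7  -0.18  1.07  2.23]
3.141592653589793 hd [-0.32  0.44  0.59  1.72 -0.27  1.07  2.53]
3.141592653589793 hd [-0.24  0.5   0.44  1.59 -0.23  1.11  2.72]
3.141592653589793 hd [-0.2   0.55  0.3   1.47 -0.17  1.14  2.9 ]
3.141592653589793 hd [ 0.51  0.84 -1.08  1.36  0.74  1.37  2.5 ]
3.141592653589793 hd [-0.75  0.86  1.12  1.37 -0.77  1.38 -2.55]
[[-0.    -0.96  -0.281  0.072]
 [ 1.    -0.     0.     0.001]
 [-0.    -0.281  0.96  -0.133]
 [ 0.     0.     0.     1.   ]] 2.35
[[308.55870821 176.27757678]
 [403.25913112 258.15365052]
 [209.32189402 219.0325947 ]
 [445.16154058 219.8761806 ]]
```

View pics/w1.png

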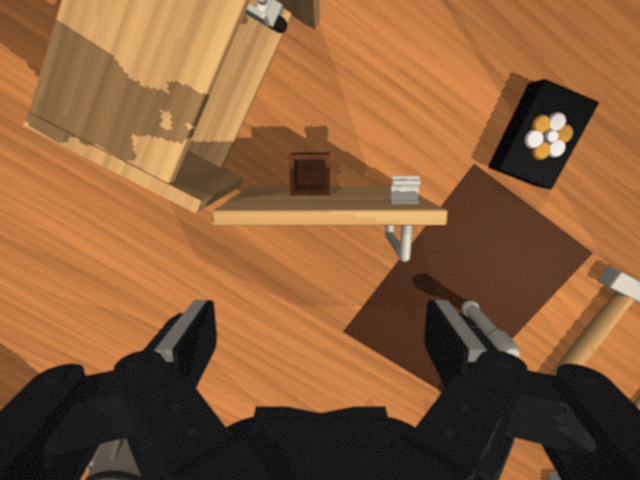

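The wrist view agrees with the door estimate to within about 2 px: pocket rim at (310,174), handle at (404,245), door strip x 214–447 and y 217. The correction is roughly +1.3 mm along d and +1 mm along n. Next I'll triangulate the punch head and grasp it.

Run:
```python
from h import *
import pickle
ims=pickle.load(open("ims.pkl","rb"))
phi=-.980; 
L=[]
A=np.zeros((3,3)); B=np.zeros(3)
for n,u,v in[("top",409.3,248.9),("scene",256.7,296.6)]:
    c,d=ray(ims[n],u,v); d/=np.linalg.norm(d); M=np.eye(3)-np.outer(d,d); A+=M; B+=M@c
P=np.linalg.solve(A,B); print("head",P,[proj(ims[n],P) for n in ims])
for n,u,v in[("top",398.7,254.5),("scene",263.5,322.5)]: print("foot",onz(ims[n],u,v,.006))
xy=np.r_[P[:2]]
robot.move_ptp([*xy,.25],down(phi))
w=wrist(); cv2.imwrite("pics/w2.png",w["pixels"]); print(proj(w,[[*xy,.12],[*xy,.0]]), robot.read_state()["time"]); pickle.dump((w,xy),open("w2.pkl","wb"))
```

```text
head [ 0.50774889 -0.27027536  0.12052603] [array([[257.30509905, 296.54403428]]), array([[409.77026837, 249.31514124]])]
foot [ 0.50894742 -0.27149825  0.006     ]
foot [ 0.50750932 -0.27140954  0.006     ]
[[320.33885707 238.64042648]
 [320.32749117 208.99566316]] 3.5083
```

View pics/w2.png

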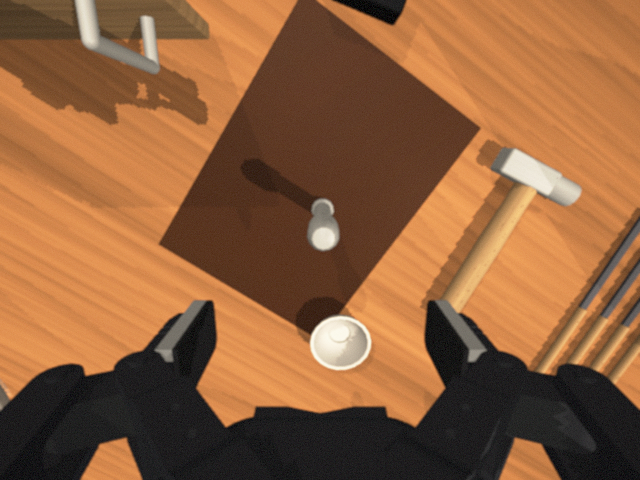

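The head is at (323,238) and the foot at (322,208), each within 3 px of the prediction. Grasping now and carrying the punch over the pocket.

```bash
cat >> h.py <<'E'
phi0=-.980
H=np.array([.4732,.0866])+.0013*np.array([.557,-.8305])+.001*np.array([.8305,.557])
E
python3 - <<'E'
from h import *
D=door(H,phi0); xy=np.array([.5080,-.2706])+.0011*D["d"]
robot.servo_line([*xy,.093],max_speed=.12)
robot.gripper_close(40); s=robot.read_state(); print(s["opening"],s["tool_pos"],s["time"])
robot.servo_line([*xy,.30],max_speed=.2)
robot.move_ptp([*D["pocket"],.30],down(phi0))
robot.pause(.3); s=robot.read_state(); print(s["opening"],s["ft_force"],s["time"])
robot.servo_line([*D["pocket"],.225],max_speed=.1)
w=wrist(); cv2.imwrite("pics/w3.png",w["pixels"]); 
p=D["pocket"];d,n=D["d"],D["n"]
print(proj(w,[[*p,.085],[*(p+.022*d+.022*n),.085],[*(p-.022*d+.022*n),.085],[*p,.225-.093+.002]]))
E
```

```text
0.02474531387953281 [ 0.50873903 -0.27152334  0.09328517] 5.55
0.02468488442584759 [ 1.48741863 -0.17257206 -1.45333446] 8.2
[[318.4967642  232.64994127]
 [346.52172692 205.50684759]
 [290.39314763 205.5187084 ]
 [318.24134059 251.42358139]]
```

View pics/w3.png

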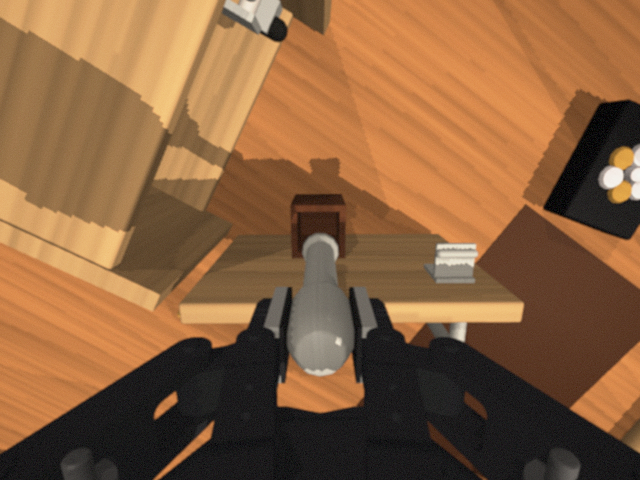

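The punch is upright in the jaws. Pocket rim columns 291–346 match the prediction; I'll check the rim and foot rows numerically.

Run:
```python
from h import *
im=cv2.imread("pics/w3.png"); g=im.sum(2)//3
print("col300",g[188:262,300].tolist()); print("col220",g[228:330,220].tolist()); print("col320",g[188:262,320].tolist()); print("row248",g[248,284:352].tolist())
D=door(H,phi0);p=D["pocket"];d,n=D["d"],D["n"]
s=robot.read_state(); w=wrist(); print(s["tool_pos"]-np.r_[p,.225], s["time"])
for a,z in[(.022,.025),(.022,.085),(.017,.085),(-.017,.085),(-.022,.168),(-.036,.168),(-.022,.007)]: print(a,z,proj(w,[[*(p+a*n),z]])[0])
for a in(.012,-.012): print("foot",a,proj(w,[[*(p+a*n),.134]])[0])
```

```text
col300 [87, 85, 83, 87, 90, 79, 52, 32, 31, 26, 28, 27, 28, 27, 28, 38, 43, 61, 75, 73, 73, 72, 73, 59, 43, 31, 32, 29, 38, 32, 37, 30, 32, 33, 29, 29, 36, 34, 32, 22, 33, 32, 30, 30, 25, 32, 29, 28, 37, 17, 22, 26, 18, 38, 24, 30, 28, 22, 26, 30, 31, 33, 32, 36, 39, 46, 50, 44, 51, 65, 70, 87, 86, 97]
col220 [78, 80, 82, 71, 75, 79, 76, 72, 66, 65, 65, 67, 79, 95, 103, 118, 119, 122, 121, 122, 122, 121, 120, 124, 124, 127, 121, 104, 97, 76, 69, 64, 71, 74, 80, 78, 82, 78, 77, 78, 81, 85, 85, 87, 84, 85, 86, 87, 87, 90, 91, 94, 89, 93, 89, 94, 93, 97, 98, 93, 96, 94, 93, 95, 93, 94, 94, 91, 93, 90, 88, 88, 91, 90, 101, 122, 141, 159, 166, 171, 174, 175, 174, 176, 177, 175, 171, 172, 171, 173, 169, 169, 171, 171, 161, 136, 121, 112, 119, 114, 119, 117]
col320 [82, 80, 83, 74, 74, 68, 44, 32, 25, 32, 32, 34, 37, 37, 34, 30, 43, 53, 61, 64, 64, 62, 63, 50, 54, 31, 42, 44, 40, 34, 40, 45, 43, 49, 48, 37, 37, 44, 35, 42, 43, 44, 40, 44, 61, 86, 108, 132, 151, 155, 150, 140, 130, 124, 111, 107, 113, 111, 107, 110, 109, 113, 108, 108, 110, 111, 110, 111, 107, 107, 108, 108, 109, 109]
row248 [79, 75, 71, 77, 75, 73, 75, 70, 55, 44, 54, 47, 46, 40, 35, 34, 31, 37, 67, 102, 128, 129, 128, 121, 106, 102, 105, 107, 107, 111, 109, 110, 112, 109, 107, 109, 109, 109, 107, 110, 107, 106, 107, 110, 106, 107, 108, 117, 144, 169, 185, 191, 183, 150, 93, 48, 41, 52, 50, 49, 50, 64, 74, 70, 75, 78, 74, 74]
[ 0.0006903  -0.00014712  0.00090075] 9.15
0.022 0.025 [318.57506262 194.10912356]
0.022 0.085 [318.33528925 205.66027979]
0.017 0.085 [318.34457735 211.92676106]
-0.017 0.085 [318.40535376 252.93127394]
-0.022 0.168 [317.9148416  304.33551949]
-0.036 0.168 [317.95640215 325.39893513]
-0.022 0.007 [318.68425288 234.03982501]
foot 0.012 [318.07621792 234.19556286]
foot -0.012 [318.13526238 268.35881495]
```

The rim matches to under 1 mm and the foot to about 1 mm, so I'll lower the punch and release it.

Run:
```python
from h import *
D=door(H,phi0); p=D["pocket"]
robot.servo_line([*p,.13],max_speed=.08); s=robot.read_state(); f0=s["ft_force"]; print(f0,s["tool_pos"])
z=.13
while z>.1195:
    z-=.0015; robot.servo_line([*p,z],max_speed=.05); f=robot.read_state()["ft_force"]-f0; print(round(z,4),f.round(1))
    if abs(f[2])>2.5: break
robot.gripper_open(); robot.pause(.3)
robot.servo_line([*p,.30],max_speed=.2)
w=wrist(); cv2.imwrite("pics/w4.png",w["pixels"]); h=D["handle"]
print(proj(w,[[*p,.085],[*p,.15],[*h,.15],[*h,.07]]),robot.read_state()["time"])
```

```text
[ 0.51541611  0.60581682 -2.70181332] [0.54676421 0.03156212 0.13065041]
0.1285 [-1.2 -0.7  0.1]
0.127 [-0.5 -1.   0.1]
0.1255 [-0.2 -0.1  0.8]
0.124 [-0.1 -1.6  0.4]
0.1225 [-1.1 -0.5  5.4]
[[320.20407999 212.40983395]
 [320.12197755 228.54920418]
 [425.97301686 306.91379902]
 [405.11116155 273.29641099]] 13.7917
```

View pics/w4.png

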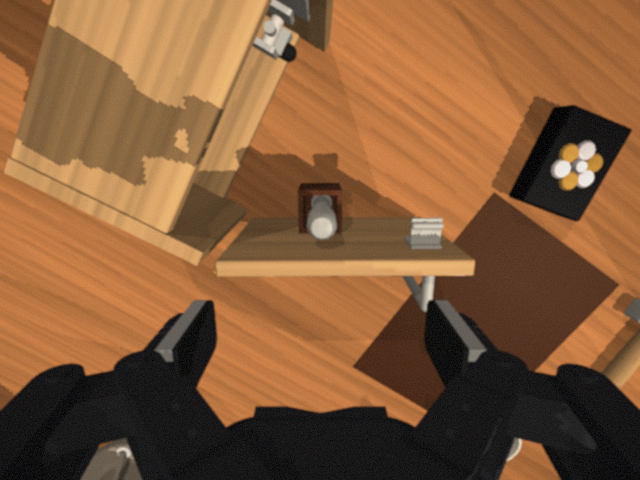

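The punch stands in the pocket with its head at (321,222), and the handle is at (428,303) as predicted. Next I'll grip the handle and swing the door to just before the catch.

```bash
cat >> h.py <<'E'
Z=.121
def swing(phi,sp=.08,r=0.0):
    D=door(H,phi); robot.servo_line([*D["handle"],Z],down(phi),max_speed=sp)
    s=robot.read_state(); e=s["tool_pos"][:2]-H; f=s["ft_force"]
    # push on the door along n, radial along d, actual angle of the handle
    return -f[:2]@D["n"], -f[:2]@D["d"], np.arctan2(e[1],e[0])+np.arctan2(.042,.178), s["time"]
E
python3 - <<'E'
from h import *
D=door(H,phi0); h=D["handle"]
robot.move_ptp([*h,.24],down(phi0))
robot.servo_line([*h,Z],max_speed=.12); s=robot.read_state(); print(s["ft_force"],s["time"])
robot.gripper_close(40); s=robot.read_state(); print(s["opening"],s["ft_force"],s["tool_pos"],s["time"])
for f in np.linspace(phi0,0.0,10)[1:]:
    r=swing(f); print(round(f,3),np.round(r,3))
    if max(abs(r[0]),abs(r[1]))>14: break
E
```

```text
[ 0.5011401   0.68080788 -0.36327271] 15.525
0.009177360922205967 [-0.68676584  1.86389798  1.47688992] [ 0.53895974 -0.08424821  0.1210973 ] 16.2083
-0.871 [-0.55   4.749 -0.867 16.608]
-0.762 [-2.402  5.376 -0.761 17.008]
-0.653 [-1.666  5.17  -0.652 17.408]
-0.544 [-2.269  5.771 -0.544 17.808]
-0.436 [-1.919  6.597 -0.435 18.208]
-0.327 [-1.432  5.958 -0.327 18.608]
-0.218 [-2.087  6.175 -0.219 19.008]
-0.109 [-3.318  6.203 -0.111 19.408]
0.0 [-2.6980e+00  6.6460e+00 -4.0000e-03  1.9808e+01]
```

The door follows cleanly. Now small steps into the catch, watching the push.

Run:
```python
from h import *
f=0.0; pk=-9; snapped=False
while f<.27:
    f+=.007; r=swing(f,.03); robot.pause(.05); s=robot.read_state(); p=-s["ft_force"][:2]@door(H,f)["n"]
    print(round(f,3),round(p,1),np.round(r,3))
    pk=max(pk,p)
    if not snapped and pk>7 and p<pk-6: snapped=True; print("snap")
    if p>(20 if not snapped else 3.5): break
robot.pause(.2); s=robot.read_state(); print(s["ft_force"],s["opening"],s["time"],snapped)
```

```text
0.007 -1.0 [-2.7580e+00  6.3360e+00 -1.0000e-03  2.0058e+01]
0.014 -2.0 [-1.6860e+00  5.5740e+00  6.0000e-03  2.0358e+01]
0.021 -1.9 [-2.7530e+00  5.6500e+00  1.2000e-02  2.0658e+01]
0.028 -2.2 [-1.7540e+00  5.9610e+00  1.9000e-02  2.0958e+01]
0.035 -2.1 [-2.042  5.612  0.026 21.258]
0.042 -0.8 [-1.78   6.309  0.033 21.558]
0.049 -1.7 [-2.001  6.336  0.04  21.858]
0.056 -1.4 [-2.202  5.91   0.047 22.158]
0.063 -1.2 [-1.739  5.407  0.054 22.458]
0.07 -1.8 [-2.327  5.998  0.061 22.758]
0.077 -2.4 [-1.21   5.997  0.067 23.058]
0.084 -1.9 [-1.308  5.678  0.074 23.358]
0.091 -3.0 [-1.446  4.864  0.081 23.658]
0.098 -2.0 [-2.476  6.227  0.088 23.958]
0.105 -1.4 [-2.64   5.867  0.095 24.258]
0.112 -3.0 [-2.096  6.323  0.102 24.558]
0.119 -2.3 [-2.23   5.511  0.109 24.858]
0.126 -2.6 [-2.066  5.391  0.116 25.158]
0.133 -2.8 [-1.487  5.386  0.123 25.458]
0.14 -1.4 [-1.901  6.082  0.13  25.758]
0.147 -1.2 [-0.633  6.243  0.132 26.058]
0.154 0.3 [-0.322  6.299  0.133 26.358]
0.161 0.5 [ 1.739  6.419  0.134 26.658]
0.168 2.3 [ 2.596  6.601  0.134 26.958]
0.175 3.5 [ 3.169  6.768  0.135 27.258]
0.182 5.2 [ 4.451  7.421  0.136 27.558]
0.189 6.3 [ 4.921  7.781  0.136 27.858]
0.196 6.9 [ 6.265  8.338  0.137 28.158]
0.203 8.0 [ 8.616  8.872  0.137 28.458]
0.21 9.9 [ 8.739  8.585  0.139 28.758]
0.217 1.0 [ 1.716  6.639  0.168 29.058]
snap
0.224 2.0 [ 1.706  6.845  0.193 29.358]
0.231 2.8 [ 2.702  6.926  0.193 29.658]
0.238 3.6 [ 3.173  7.088  0.194 29.958]
[-6.46991272 -6.48244256  5.70204393] 0.008816016005246317 30.2083 True
```

It snapped at 9.9 N push: the push dropped and the door jumped to about -0.09 rad on the hinge. I'll ease off the push, let go and look.

Run:
```python
from h import *
print(np.round(swing(.208,.03),3)); robot.gripper_open(); robot.pause(.6)
s=robot.read_state(); print(s["ft_force"],s["tool_pos"],s["opening"],s["time"])
im=robot.get_image("top"); w=wrist()
c=im["pixels"][120:300,80:340]; c=cv2.resize(c,(400,277)); 
o=np.zeros((300,800,3),np.uint8); o[:277,:400]=c; o[:,400:]=cv2.resize(w["pixels"],(400,300)); cv2.imwrite("pics/shut.png",o)
h=door(H,.194)["handle"]; print(proj(w,[[*h,.15],[*h,.07]])*.625+[400,0], h)
```

```text
[-0.498  6.216  0.193 30.542]
[-0.54648067 -0.74400761  0.10089169] [0.65759898 0.08172321 0.12100812] 0.08471090222429016 31.8667
[[596.69651053 226.30419483]
 [598.00054269 171.84388702]] [0.65751247 0.07918103]
```

View pics/shut.png

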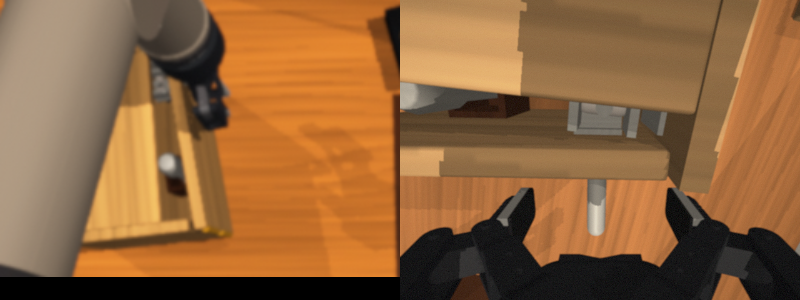

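The door sits inside the side wall with the strike on the roller. The jaws are open either side of the bar, touching nothing, and the force reads about 0. Now I'll re-grip, pull through the catch and open.

Run:
```python
from h import *
robot.gripper_close(50); f=.204; print(robot.read_state()["opening"])
while f>.05:
    f-=.007; r=swing(f,.03); print(round(f,3),np.round(r,3))
    if r[0]<-25 or (r[2]<.12 and abs(r[2]-f)<.015): break
if r[2]<.12:
    for g in np.linspace(f,-1.08,14)[1:]:
        r=swing(g,.07)
        if max(abs(r[0]),abs(r[1]))>16: print("stop"); break
    print(g,np.round(r,3)); robot.pause(.3)
```

```text
0.00863568159973449
0.197 [-1.736  5.259  0.205 32.9  ]
0.19 [-4.543  4.133  0.204 33.15 ]
0.183 [-5.279  4.464  0.204 33.4  ]
0.176 [-5.516  4.047  0.202 33.65 ]
0.169 [-4.511  3.633  0.19  33.9  ]
0.162 [ 1.108  5.703  0.163 34.15 ]
0.155 [ 0.159  5.754  0.147 34.4  ]
0.148 [-0.931  5.114  0.146 34.65 ]
0.141 [-1.068  4.606  0.142 34.9  ]
0.134 [-1.765  5.596  0.136 35.15 ]
0.127 [-1.162  5.827  0.129 35.4  ]
0.12 [-0.88   5.449  0.122 35.65 ]
0.113 [-1.202  5.224  0.115 35.9  ]
-1.08 [ 0.162  5.168 -1.084 40.992]
```

Through the catch and open. Now I'll release, retreat upwards and check.

Run:
```python
from h import *
robot.gripper_open(); robot.pause(.3)
D=door(H,-1.08); robot.servo_line([*D["handle"],.34],max_speed=.15)
robot.move_ptp([.42,-.25,.36],down(-1.08)); robot.pause(.3)
im=robot.get_image("top"); sc=robot.get_image("scene")
o=np.zeros((400,800,3),np.uint8); o[:300,:400]=cv2.resize(im["pixels"],(400,300)); o[:300,400:]=cv2.resize(sc["pixels"][80:380,140:540],(400,300))
cv2.imwrite("pics/end.png",o[:300]); print(robot.read_state()["time"],robot.read_state()["ft_force"])
```

```text
45.1083 [-0.17896767 -0.28178817  0.43140935]
```

View pics/end.png

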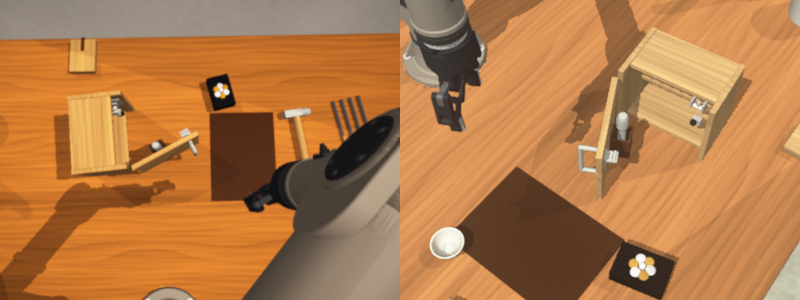

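```bash
python3 -c "
from cell import robot
robot.close_job()"
```

```text
the job is handed in; nothing more can be done
```

The job was handed in at about 45 s of the 72 s allowed. `close_job` reports no verdict, so what follows is from my own measurements and pictures.

- **Punch:** I stood it foot down in the door's pocket and released it. The wrist picture showed it upright in the pocket.
- **Closing:** I pushed the door by its gripped handle. It snapped at about 10 N on the wrist reading (roughly 12 N allowing for the reading's offset). After the snap, the push on the stop stayed at about 5 to 6 N.
- **Held by the catch:** I let go for over a second. The wrist force was about 0 and the picture showed the door shut, the jaws clear of the handle and the strike on the roller.
- **Opening:** I pulled the door back through the catch at about 5 N and left it at about 1.18 rad, then moved the arm clear.
- **Final check:** The last pictures show the door wide open and the punch upright in the pocket. The block and dish are where they were. The hammer is where it was too, though the arm partly hides it. The wrist force was about 0.

One disagreement: the wrist force showed a steady sideways pull of about 5 to 6 N along the door while I held the handle. I put it down to a small error in my estimate of the hinge position, and it did no visible harm.

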